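# Set up three spacer sleeves in the length-check trough

## Task

Set up the length check: drop the loose end stop's keyholes over the two screw heads at the right-hand end of the V-trough and slide it outward, away from the trough, until it is fully home. Then lift the green tray by its bar to tip all three sleeves into the trough, let the tray down again, and push the sleeves along the fold until they lie end to end without gaps, up against the stop. Leave everything else on the desk where it is.

Things in the scene. Friction and masses are not known exactly. Their poses are not given: they have to be found in the camera images.
- trough: V-trough fixture, fixed on the desk. Origin on the desk under the fold; y axis along the fold (about to the left), x across it away from the robot, z up. In this frame, mm: dark base plate x -62 to 50, y -225 to 220, top at z 8; tray hinge line at x -38, z 58; back leg of the V tops at x 52, z 76, front leg at x -36, z 60.
- fold (a point): Point on the inner fold line of the V, 24 mm above the desk, straight above the trough's origin; axes as the trough's. Two bare faces at 45 degrees meet here; the V runs level from y -150 to +215 mm, open at both ends. A sleeve down in the fold has its centre 22.6 mm above it; one that leans on its neighbour drops in when nudged along. The end stop belongs at the -y end, the right.
- screws (a point): Point midway between the two upright shoulder screws at the right end, on the base plate's top (trough frame 0, -190, 8 mm); axes as the trough's. The screws stand at x +30 and -30 mm from it. Each: shank 6 mm thick, 5.5 mm tall, and on it a round head 13 mm across, 4.5 mm thick.
- tray (a joint): Angle of the green tray in front of the trough, hinged along the front rim: 0 = level on two posts, up to 1.1 rad with its front lifted. Damped: let go, it sinks back slowly by its weight (0.35 kg). 319 mm long, 92 mm deep, floor 65 mm above the desk, 23 mm walls on three sides, a 2.5 mm bead at the hinge side: sleeves roll out over it at about 0.6 rad, surely by 0.9.
- bar (a point): Middle of the tray's lift bar: round steel, 10 mm thick, 114 mm free between its brackets, parallel to the fold (point y along it), 82 mm above the desk with the tray down, 31 mm clear of the tray's front wall. It lies 128 mm in front of and 24 mm above the hinge line and turns with the tray.
- stop_grip (a point): Loose end stop, an aluminium bracket with a red-topped upright: 60 mm wide (x), 10 mm thick (y), 96 mm high, 0.16 kg. Site in the middle of its thickness, 80 mm above the foot's underside. z up; +y is the normal of the flat face for the sleeves (face 5 mm from the point) and must point along the trough's +y. Slid home, the point is at trough y -175, z 88 mm, the face at y -170.
- stop_keyholes (a point): Point midway between the two round keyhole openings, on the underside of the stop's 4 mm foot (92 mm wide, 48 mm long); axes as stop_grip, which is at (0, +29, +80) mm from it. Openings 18 mm wide at x +30 and -30; from each an 8.5 mm slot runs towards the upright: slide the stop 14 mm to -y, away from the trough, once it is down. Then 1.5 mm of vertical play remains.
- sleeve_short_center (a point): Centre of the short sleeve: brass spacer sleeve (round tube), 32 mm across, 60 mm long along its y axis, about 90 g; it can roll. Any of the three may lie at any of the three places in the tray.
- sleeve_middle_center (a point): Centre of the middle sleeve: bright aluminium spacer sleeve (round tube), 32 mm across, 75 mm long along its y axis, about 110 g; it can roll. Any of the three may lie at any of the three places in the tray.
- sleeve_long_center (a point): Centre of the long sleeve: black spacer sleeve (round tube), 32 mm across, 90 mm long along its y axis, about 130 g; it can roll. Any of the three may lie at any of the three places in the tray.
- canister: blue 2 l canister, 96x125x208 mm, at the back left; bystander.
- tool_cup: dark grey pen cup, 78 mm across, 96 mm high, at the back right; bystander.
- mouse: black computer mouse, 106x60x35 mm, right edge of the desk; bystander.
- tape_measure: yellow tape measure, 62x73x35 mm, back left; bystander.
- rubber: blue and white eraser, 18x42x11 mm, at the front right; bystander.
- stapler: blue and black stapler, 30x136x49 mm, front left; bystander.
- glue_stick: glue stick with green cap standing upright, 26 mm across, 90 mm high, in front of the trough's right end; bystander.
- marker: white marker with red cap, 16x132x18 mm, lying at the front right; bystander.
- screwdriver: screwdriver with red handle, 27x192x23 mm, lying near the front edge of the desk; bystander.

How it is judged:
By the outcome, as a careful person would: the job done as asked, in the order asked, and still so for the second after the job is handed in, with the robot touching nothing.
It also fails if it takes over 64 s, if anything falls off the work surface, if the arm or the gripper's body presses on something with over 40 N, if the wrist force passes 120 N, or if a joint passes its speed limit or range.

## Robot

A 6-joint arm with a two-finger parallel gripper is mounted at the origin on a cart in front of the work surface, level with it; the furniture and walls round the work are solid. World frame = base frame: x ahead of the robot, y to its left, z up, the work surface at z = 0. Lengths are in mm, angles in rad, forces in N, time in s.
With the tool pointing down it reaches from about 400 to 925 mm from the base axis. Payload 12.5 kg.
Tool frame: the origin (TCP) lies midway between the tips of the shut fingers; the grasp point (between the pads) lies 19 mm behind it; z points along the fingers, y is the line along which they close (so a half turn about z gives the same grasp; the last joint's range is limited). The gripper opens to 95 mm and grips with 3 to 60 N. Pads are 20 mm wide; open, the fingers measure 119 mm over their backs; the gripper's body (75 mm by 180 mm) begins 59 mm behind the grasp point.
Start: joints at [-1.251, 0.491, 1.559, -0, 1.092, -0.106], TCP at [258.18, -569.201, 214.661] pointing down, gripper open.
Joint ranges: [-3.1, 3.1], [-0.84, 2.19], [0.05, 2.79], [-1.13, 4.28], [0.06, 2.93], [-2.69, 2.69]. Speed limits (rad/s): [2.22, 2.22, 2.79, 3.14, 3.14, 3.14].

## Interface

Orientations are given as [roll, pitch, yaw] about the fixed x, y, z axes, in that order (R = Rz(yaw) Ry(pitch) Rx(roll)).
In Python, from cell import state, read_camera, camera_info, env gives the robot as it stands.
- The arm moves only by the tool move_arm, never from a script. Its argument "commands" is a list of rows, each a list of 3 entries, a list of its own where there are three numbers: the shift along the world's x, y, z in cm, then the turn, a rotation vector about the world's x, y, z in degrees, then the opening, from 0 (shut) to 1 (fully open). A call has 1 to 10 rows; each row shifts and turns the commanded pose from where the row before left it; what a row does not reach is not made up. A row lasts 1/10 s, in which the tool goes at most 50 mm and 8.59 degrees, less where a joint would pass 70% of its speed; a pose out of reach is approached as far as the arm can. A call with a gripper value outside its range is refused whole. The fingers move at their own pace and stop on an object; the grip force is fixed at half the most. Time passes only in rows, so rows that do not move let the fingers close. It gives the time, the measured TCP pose, the force, the opening and the grip force at its end, in the units of the state.
- state(): the state, without advancing time (a new reading comes with each control period).
- read_camera(name): name is "side" or "top" or "wrist"; returns the picture (420x560x3 uint8, blue, green, red); there is no depth.
- camera_info(name): a dict with "K" (3x3 intrinsics, pixels), "cam_to_world" (4x4, takes a point from camera to world coordinates). Camera axes: x right, y down, z forward; pixel columns grow to the right and rows downward; lengths in mm; the calibration is good to about 2 mm. The wrist camera is an equidistant fisheye: a pixel r from the principal point sees the ray r / f radians off the axis. A picture is of the moment at which its call begins: read the wrist's pose just before it. camera_info takes no time and is no camera call; for the wrist camera it gives the pose at the moment of the call.
- env.job_done(): hands the job in; it is judged then, once.
The state is a dict: "t": time; "joints": joint angles; "qvel": joint speeds; "tau": joint torques, N m; "eef_pos": TCP position; "tcp_rot": TCP orientation; "ft_force": force on the tool from outside, world axes, zero at the start; "moment": the same for the moment, N m; "opening": opening from 0.0 (shut) to 1.0 (fully open); "grip_force": force on a finger pad.
Only numpy, scipy, OpenCV 4.12 (cv2) and the standard library are available. Lean on these libraries where they do the work, as an engineer would, in place of code of your own. Each camera call takes 0.05 s, during which the arm holds its last target. There are 200 camera calls.

## Working session

There is one attempt and no reset: what is moved stays moved. The work goes in short steps, Python scripts to look and compute and a tool call to move; the robot and the scene stay as the last step left them, time stands still between calls to the robot, and variables do not carry over. Pictures are saved under pics/ and viewed, at most 10 in all, crops included, and the job is handed in when it is done.

Besides the shell and the picture viewer there is one more tool, called after "Request:" as a command line: name --argument value ..., lists and objects as JSON in quotes. move_arm: Moves the arm, as the interface text tells. Its arguments: {"type":"object","properties":{"commands":{"type":"array"}},"required":["commands"]}

```bash
mkdir -p pics; ls
python3 - <<'E'
from cell import *
import cv2,numpy as np
for n in("top","side"):
    cv2.imwrite(f"pics/{n}0.png",read_camera(n)); i=camera_info(n); print(n,np.round(i["K"],1).tolist(),np.round(i["cam_to_world"],3).tolist())
s=state(); print(s)
E
```

```text
pics
top [[477.1, 0.0, 271.8], [0.0, 477.1, 209.6], [0.0, 0.0, 1.0]] [[0.018, -0.986, 0.165, 360.178], [-1.0, -0.02, -0.011, -32.526], [0.014, -0.165, -0.986, 1455.921], [0.0, 0.0, 0.0, 1.0]]
side [[429.3, 0.0, 281.4], [0.0, 429.3, 206.4], [0.0, 0.0, 1.0]] [[0.999, 0.033, -0.043, 625.118], [0.055, -0.664, 0.745, -835.06], [-0.004, -0.747, -0.665, 800.92], [0.0, 0.0, 0.0, 1.0]]
{'t': 0.1, 'joints': array([-1.25059531e+00,  4.91498914e-01,  1.55939214e+00, -1.24836098e-05,
        1.09170711e+00, -1.05581399e-01]), 'qvel': array([-1.45143492e-03, -1.78212831e-03, -1.00658268e-03,  1.34526876e-03,
        1.20729002e-03,  3.32803982e-05]), 'tau': array([ 4.59100280e-03, -6.13623047e+01, -2.58605540e+01,  6.94430480e-02,
        4.69942088e-02, -4.90151876e-05]), 'eef_pos': array([ 258.10517048, -568.975586  ,  214.11916347]), 'tcp_rot': array([-3.14059157e+00, -9.49556967e-05,  4.25788125e-01]), 'ft_force': array([ 0.53269609, -0.0700977 ,  0.04938088]), 'moment': array([-0.02775622,  0.04610463, -0.01035946]), 'grip_force': 0.0, 'opening': 0.9978594510692079}
```

View pics/top0.png

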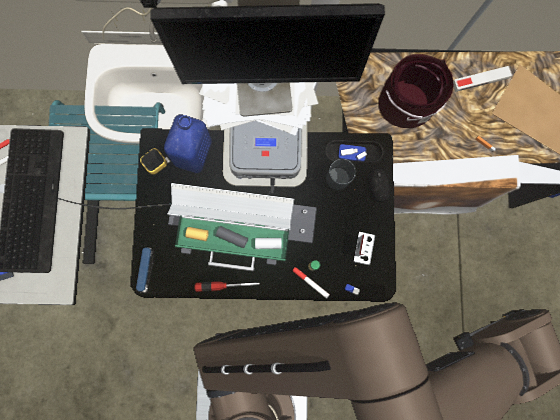

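View pics/side0.png

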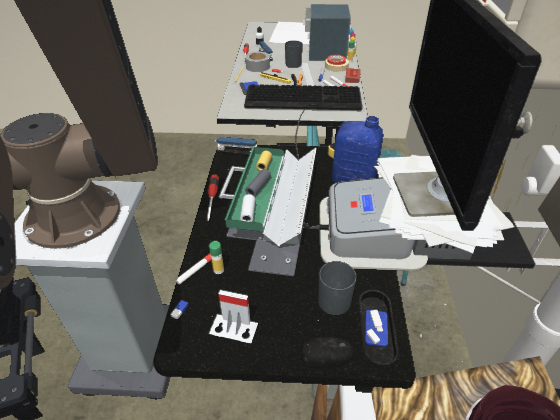

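The top view shows the trough at (170-315, 185-250), base plate with screws near (304, 212) and (304, 232), sleeves at (197,233), (231,237) and (268,243), and the stop at (365,248). The side view shows the stop's keyholes towards the camera (its +y already towards the trough).

```bash
cat > h.py <<'E'
from cell import *
import cv2,numpy as np
def ray(n,px,info=None):
    i=info or camera_info(n);K=np.array(i["K"]);T=np.array(i["cam_to_world"])
    u,v=(px[0]-K[0,2])/K[0,0],(px[1]-K[1,2])/K[1,1]
    if n=="wrist":
        r=np.hypot(u,v); d=np.array([u/r*np.sin(r),v/r*np.sin(r),np.cos(r)]) if r>1e-9 else np.array([0,0,1.])
    else: d=np.array([u,v,1.])
    return T[:3,3],T[:3,:3]@d
def at(n,px,z,info=None):
    o,d=ray(n,px,info); return np.round(o+d*(z-o[2])/d[2],1)
def proj(n,p,info=None):
    i=info or camera_info(n);K=np.array(i["K"]);T=np.array(i["cam_to_world"])
    c=T[:3,:3].T@(np.array(p)-T[:3,3])
    if n=="wrist":
        th=np.arctan2(np.hypot(c[0],c[1]),c[2]); k=th/np.hypot(c[0],c[1])
        return np.array([K[0,0]*c[0]*k+K[0,2],K[1,1]*c[1]*k+K[1,2]])
    return np.array([K[0,0]*c[0]/c[2]+K[0,2],K[1,1]*c[1]/c[2]+K[1,2]])
E
python3 - <<'E'
import cv2,numpy as np
t=cv2.imread("pics/top0.png");s=cv2.imread("pics/side0.png")
def c(i,x,y,w,h,W,H):return cv2.resize(i[y:y+h,x:x+w],(W,H),interpolation=cv2.INTER_CUBIC)
a=c(t,165,180,160,70,800,350)
b=np.hstack([c(t,345,225,40,50,200,250),c(s,200,285,60,50,300,250),c(s,240,235,60,50,300,250)])
cv2.imwrite("pics/c1.png",np.vstack([a,b]))
E
```

```text
(no output)
```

View pics/c1.png

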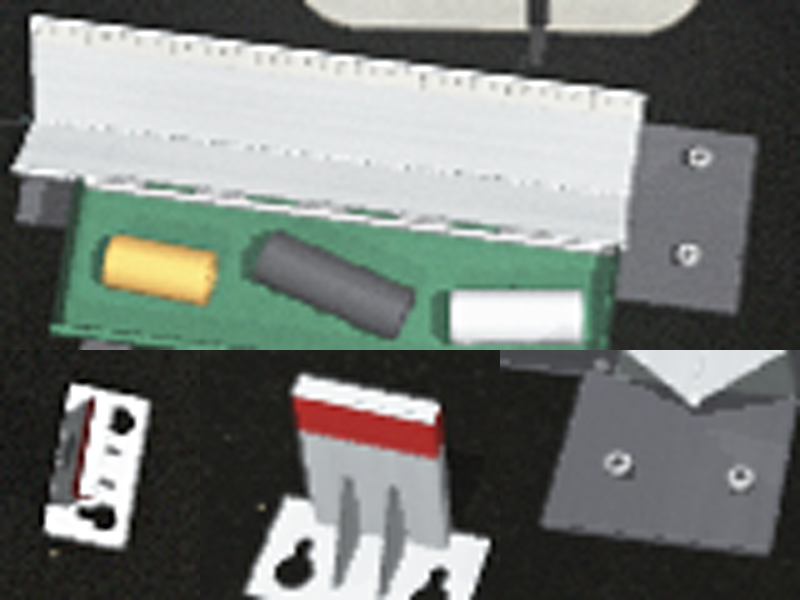

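Run:
```python
from h import *
A=at("top",(304.9,211.3),18);B=at("top",(302.5,231),18);print("screws top",A,B,"side",at("side",(263.8,257.4),18),at("side",(288,260.2),18))
print("holes top",at("top",(369.6,239),4),at("top",(364.8,258),4),"side",at("side",(218.6,328),4),at("side",(247,333),4))
# stop top edge, z=96
print("stop top side-cam corners",at("side",(220.0,285+25/5),96),at("side",(248.2,285+52/5),96))
print("fold ends",at("top",(170.2,204.4),24),at("top",(291,218.8),24))
print("back rim ends z76",at("top",(172,183.3),76),at("top",(293.6,199),76))
s=cv2.imread("pics/top0.png")
for n,(x,y) in dict(short=(165+160/5,180+270/5),long=(165+332/5,180+285/5),mid=(165+516/5,180+318/5)).items(): print(n,at("top",(x,y),65+16+8))
print("bar",at("top",(231,266),82))
print("rubber",at("top",(352,289),6),"glue",at("top",(315,265),90),"marker",at("top",(293,267),15),at("top",(328,297),15),"cup",at("top",(341,173),80))
```

```text
screws top [ 597.9 -150.    18. ] [ 537.1 -143.1   18. ] side [ 541.7 -145.2   18. ] [ 600.6 -151.1   18. ]
holes top [ 518.2 -350.1    4. ] [ 459.9 -334.5    4. ] side [ 461.4 -335.5    4. ] [ 522.9 -344.3    4. ]
stop top side-cam corners [ 468.8 -305.8   96. ] [ 527.4 -316.1   96. ]
fold ends [609.8 260.4  24. ] [ 573.  -107.4   24. ]
back rim ends z76 [664.1 247.8  76. ] [ 624.3 -111.7   76. ]
short [513.7 165.8  89. ]
long [507.   66.8  89. ]
mid [490.  -39.3  89. ]
bar [424.5  65.8  82. ]
rubber [ 366.1 -294.2    6. ] glue [ 431.4 -173.9   90. ] marker [ 428.1 -115.6   15. ] [ 341.3 -220.7   15. ] cup [ 705.  -251.4   80. ]
```

The crop shows the screw heads, keyholes and all three sleeves clearly. The two views agree within a few mm, with trough yaw ≈ -0.10 and stop yaw ≈ -0.18. I'm moving above the stop for a close look.

Request:
move_arm --commands '[[[3, 3.2, 0], [0, 0, -4.3], 1], [[3, 3.2, 0], [0, 0, -4.3], 1], [[3, 3.2, 0], [0, 0, -4.3], 1], [[3, 3.2, 0], [0, 0, -4.3], 1], [[3, 3.2, 0], [0, 0, -4.3], 1], [[3, 3.2, 0], [0, 0, -4.3], 1], [[3, 3.2, 0], [0, 0, -4.3], 1], [[3, 3.2, 0], [0, 0, -4.3], 1], [[0, 0, 0], [0, 0, 0], 1], [[0, 0, 0], [0, 0, 0], 1]]'

```text
t: 1.1
eef_pos: [498.5, -312.4, 214.3]
tcp_rot: [-3.142, 0.001, -0.172]
ft_force: [0.4, -0.5, 0.2]
opening: 0.998
grip_force: 0.0
```

Run:
```python
from h import *
s=state();i=camera_info("wrist");im=read_camera("wrist");np.save("w1.npy",np.array(i["cam_to_world"]))
print(s["eef_pos"],s["tcp_rot"],i["K"],np.round(i["cam_to_world"],3).tolist())
print(proj("wrist",(490,-341,4)),proj("wrist",(496,-311,96)),proj("wrist",(569,-147,18)))
cv2.imwrite("pics/w1.png",im)
```

```text
[ 498.52593956 -312.43483848  214.34367003] [-3.14153127e+00  6.48996915e-04 -1.71939072e-01] [[325.1922621    0.         271.64532834]
 [  0.         325.1922621  214.34586706]
 [  0.           0.           1.        ]] [[-0.171, -0.948, -0.267, 573.638], [-0.985, 0.165, 0.046, -325.744], [0.0, 0.271, -0.963, 384.546], [0.0, 0.0, 0.0, 1.0]]
[295.41835928 191.95024069] [269.3358933  211.55269853] [125.72920268 159.97769818]
```

View pics/w1.png

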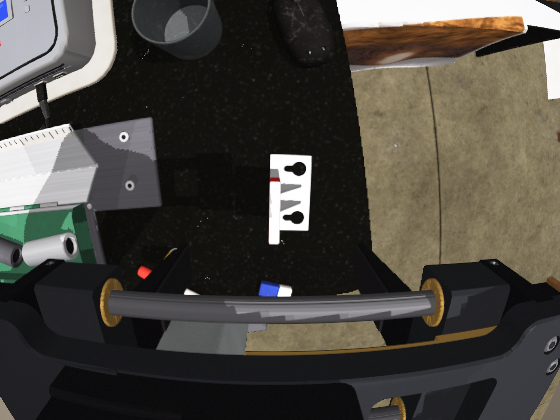

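The wrist view shows keyholes at about (298,169) and (296,217), the stop's upright at (274,178-243), and screws at (124,137) and (130,185). I'll refine these with blobs.

Run:
```python
from h import *
im=cv2.imread("pics/w1.png");g=cv2.cvtColor(im,6);hsv=cv2.cvtColor(im,40)
i=dict(K=camera_info("wrist")["K"],cam_to_world=np.load("w1.npy"))
# holes: inscribed circle of dark area within foot
foot=np.zeros_like(g);foot[150:235,281:313]=255
d=cv2.resize(g[155:230,281:309],None,fx=8,fy=8,interpolation=cv2.INTER_CUBIC)
m=(d<90).astype(np.uint8);n,l,st,c=cv2.connectedComponentsWithStats(m)
H=[]
for k in range(1,n):
    if st[k,4]>2000:
        dt=cv2.distanceTransform((l==k).astype(np.uint8),2,5);_,r,_,p=cv2.minMaxLoc(dt)
        # mean over the near-max plateau
        ys,xs=np.where(dt>r-1.5);px=(281+(xs.mean()+.5)/8-.5,155+(ys.mean()+.5)/8-.5)
        print("hole",np.round(px,2),"r px",round(r/8,2),st[k,:4]/8,at("wrist",px,3,i));
for x,y in((124,137),(130,185)):
    w=cv2.resize(g[y-8:y+9,x-8:x+9],None,fx=8,fy=8,interpolation=cv2.INTER_CUBIC);m=cv2.morphologyEx((w>125).astype(np.uint8),3,np.ones((40,40)))
    n,l,st,c=cv2.connectedComponentsWithStats(m);k=1+st[1:,4].argmax();px=(x-8+(c[k][0]+.5)/8-.5,y-8+(c[k][1]+.5)/8-.5)
    print("screw",np.round(px,2),st[k]/8,at("wrist",px,18,i))
print("plate corner",at("wrist",(151.5,118),8,i),at("wrist",(161,206),8,i))
# red top/white top of upright z96
print("upright top line",at("wrist",(274.5,184),96,i),at("wrist",(274.5,243),96,i),"foot corners",at("wrist",(311.5,155.5),4,i),at("wrist",(309.5,230.5),4,i))
```

```text
hole [298.53 168.38] r px 6.48 [ 3.5    7.125 21.375 13.625] [ 518.  -348.3    3. ]
hole [296.59 217.18] r px 6.04 [ 2.125 56.25  20.625 12.5  ] [ 459.  -336.8    3. ]
screw [124.79 137.89] [   0.       0.      17.      17.    1484.625] [ 595.7 -151.2   18. ]
screw [129.42 185.28] [  3.375   3.875   9.      9.875 547.75 ] [ 538.1 -143.1   18. ]
plate corner [ 611.5 -186.7    8. ] [ 503.3 -174.     8. ]
upright top line [ 521.1 -319.2   96. ] [ 465.3 -309.7   96. ] foot corners [ 530.8 -365.8    4. ] [ 439.5 -350.1    4. ]
```

Request:
move_arm --commands '[[[-0.5, -0.2, -3], [0, 0, 0], 1], [[0, 0, -4], [0, 0, 0], 1], [[0, 0, -4], [0, 0, 0], 1], [[0, 0, -4], [0, 0, 0], 1], [[0, 0, 0], [0, 0, 0], 1], [[0, 0, 0], [0, 0, 0], 0], [[0, 0, 0], [0, 0, 0], 0], [[0, 0, 0], [0, 0, 0], 0], [[0, 0, 0], [0, 0, 0], 0], [[0, 0, 0], [0, 0, 0], 0]]'

```text
t: 2.15
eef_pos: [493.4, -315.3, 65.6]
tcp_rot: [3.141, -0.001, -0.174]
ft_force: [-0.7, -0.1, -0.1]
opening: 0.634
grip_force: 0.0
```

Request:
move_arm --commands '[[[0, 0, 0], [0, 0, 0], 0], [[0, 0, 0], [0, 0, 0], 0], [[0, 0, 0], [0, 0, 0], 0], [[0, 0, 0], [0, 0, 0], 0], [[0, 0, 0], [0, 0, 0], 0]]'

```text
t: 2.65
eef_pos: [493.2, -315.2, 64.6]
tcp_rot: [3.142, 0.0, -0.175]
ft_force: [0.1, 0.1, -0.2]
opening: 0.216
grip_force: 0.0
```

Request:
move_arm --commands '[[[0, 0, 0], [0, 0, 0], 0], [[0, 0, 0], [0, 0, 0], 0], [[0, 0, 0], [0, 0, 0], 0], [[0, 0, 0], [0, 0, 0], 0], [[0, 0, 0], [0, 0, 0], 0]]'

```text
t: 3.15
eef_pos: [493.1, -315.2, 64.6]
tcp_rot: [3.142, 0.0, -0.175]
ft_force: [0.3, -0.3, -1.9]
opening: 0.103
grip_force: 30.0
```

Request:
move_arm --commands '[[[0, 0, 1.5], [0, 0, 0], 0], [[0, 0, 2], [0, 0, 0], 0], [[0, 0, 1.5], [0, 0, 0], 0], [[0, 0, 0], [0, 0, 0], 0]]'

```text
t: 3.55
eef_pos: [493.8, -315.7, 116.4]
tcp_rot: [3.14, -0.003, -0.175]
ft_force: [-0.4, -0.1, -1.3]
opening: 0.104
grip_force: 30.0
```

Request:
move_arm --commands '[[[1.6, 3.8, 0], [0, 0, 1], 0], [[1.6, 3.8, 0], [0, 0, 1], 0], [[1.5, 3.8, 0], [0, 0, 1], 0], [[1.5, 3.8, 0], [0, 0, 1], 0], [[1.4, 3.6, 0], [0, 0, 0.3], 0], [[0, 0, 0], [0, 0, 0], 0], [[0, 0, 0], [0, 0, 0], 0], [[0, 0, 0], [0, 0, 0], 0]]'

```text
t: 4.35
eef_pos: [568.8, -127.8, 114.1]
tcp_rot: [3.142, 0.001, -0.1]
ft_force: [-0.4, -0.1, -1.8]
opening: 0.106
grip_force: 30.0
```

Run:
```python
from h import *
s=state();i=camera_info("wrist");im=read_camera("wrist");np.save("w2.npy",np.array(i["cam_to_world"]))
print(s["eef_pos"],s["tcp_rot"])
a=proj("wrist",(568,-147,18));print(a,proj("wrist",(568,-147,48)))
x,y=int(a[0])-70,int(a[1])-60
cv2.imwrite("pics/w2raw.png",im);print(x,y)
cv2.imwrite("pics/w2.png",cv2.resize(im[y:y+120,x:x+140],None,fx=5,fy=5,interpolation=cv2.INTER_CUBIC))
```

```text
[ 568.77503664 -127.76507718  114.09141023] [ 3.14156044e+00  8.24199100e-04 -1.00044536e-01]
[293.48159457 214.44561923] [296.0142424 225.0968436]
223 154
```

View pics/w2.png

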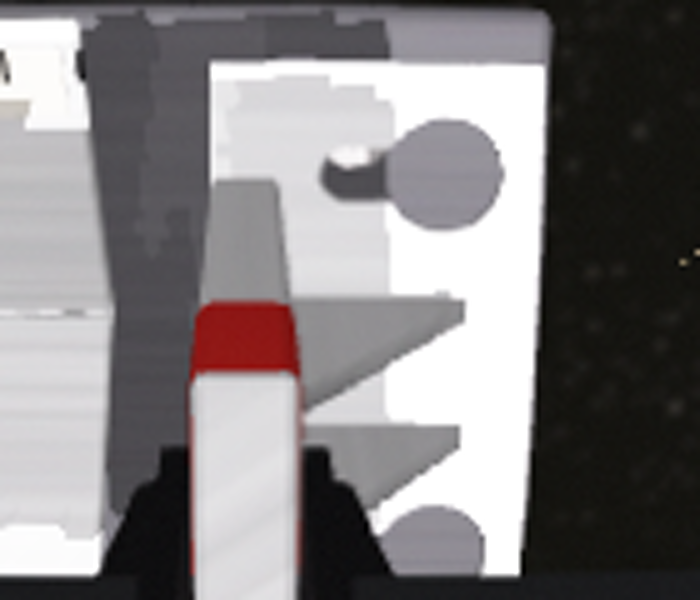

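The wrist crop shows the held stop with its far keyhole centred at full-frame (311.6,188.9), the near one at about (309,264), and a screw head partly visible through the slot at about (293,185).

Run:
```python
from h import *
i=dict(K=camera_info("wrist")["K"],cam_to_world=np.load("w2.npy"))
for z in(50,53.5):print(at("wrist",(311.5,188.7),z,i),at("wrist",(309.2,263.5),z,i))
print("expected from tcp",np.array([568.8,-127.8])-29*np.array([.0998,.995]))
print("screw slot",at("wrist",(293,184.5),18,i), "trough end fold",at("wrist",(245.4,216.6),24,i),"plate end top corner",at("wrist",(333,157),8,i))
```

```text
[ 595.6 -160.3   50. ] [ 535.8 -154.6   50. ]
[ 596.3 -159.9   53.5] [ 537.4 -154.3   53.5]
expected from tcp [ 565.9058 -156.655 ]
screw slot [ 593.9 -148.5   18. ] trough end fold [ 571.9 -106.4   24. ] plate end top corner [ 612.9 -185.5    8. ]
```

Request:
move_arm --commands '[[[0.15, 1.05, 0], [0, 0, 0], 0], [[0, 0, -1.5], [0, 0, 0], 0], [[0, 0, -1.2], [0, 0, 0], 0], [[0, 0, 0], [0, 0, 0], 0], [[0, 0, 0], [0, 0, 0], 0]]'

```text
t: 4.9
eef_pos: [570.6, -116.9, 87.5]
tcp_rot: [-3.142, 0.001, -0.1]
ft_force: [0.2, 0.7, -2.5]
opening: 0.101
grip_force: 30.0
```

Run:
```python
from h import *
s=state();i=camera_info("wrist");im=read_camera("wrist")
print(s["eef_pos"],s["tcp_rot"])
a=proj("wrist",(568,-147,18));x,y=int(a[0])-70,int(a[1])-60;print(x,y,proj("wrist",(597.4,-149.7,18)))
cv2.imwrite("pics/w3.png",cv2.resize(im[y:y+120,x:x+140],None,fx=5,fy=5,interpolation=cv2.INTER_CUBIC))
```

```text
[ 570.58345084 -116.85571333   87.50703461] [-3.14152670e+00  6.46906018e-04 -1.00100929e-01]
240 164 [311.0113396  187.50025166]
```

View pics/w3.png

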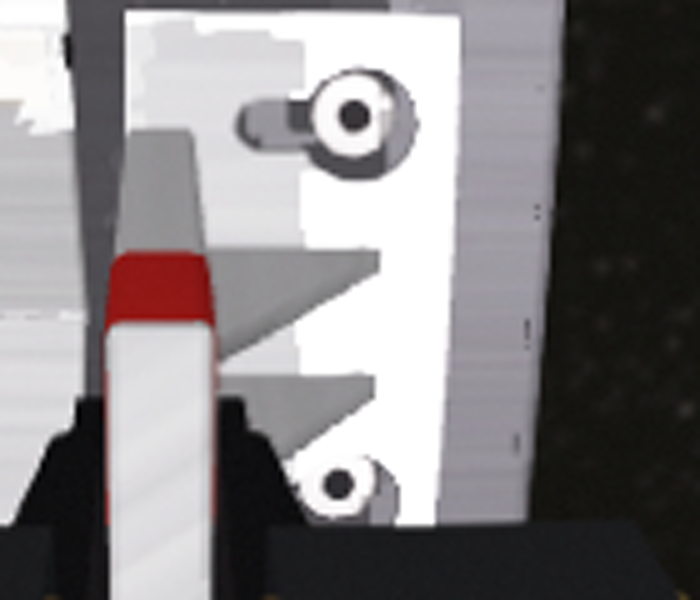

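The heads sit well inside the openings: the head at (352,115) against the hole at (360,124), and parallax explains most of that. I'll lower it now.

Request:
move_arm --commands '[[[0, 0.08, -0.4], [0, 0, 0], 0], [[0, 0, -0.5], [0, 0, 0], 0], [[0, 0, -0.52], [0, 0, 0], 0], [[0, 0, 0], [0, 0, 0], 0], [[0, 0, 0], [0, 0, 0], 0]]'

```text
t: 5.45
eef_pos: [570.6, -115.9, 73.3]
tcp_rot: [3.142, 0.0, -0.1]
ft_force: [-1.0, -0.1, -1.7]
opening: 0.105
grip_force: 30.0
```

Request:
move_arm --commands '[[[-0.05, -0.5, 0], [0, 0, 0], 0], [[-0.05, -0.5, 0], [0, 0, 0], 0], [[-0.03, -0.3, 0], [0, 0, 0], 0], [[0, 0, 0], [0, 0, 0], 0], [[0, 0, 0], [0, 0, 0], 0]]'

```text
t: 5.95
eef_pos: [569.3, -129.2, 73.5]
tcp_rot: [3.141, -0.0, -0.1]
ft_force: [0.1, -1.7, -3.6]
opening: 0.104
grip_force: 30.0
```

Request:
move_arm --commands '[[[-0.01, -0.12, 0], [0, 0, 0], 0], [[0, -0.12, 0], [0, 0, 0], 0], [[0, 0, 0], [0, 0, 0], 0], [[0, 0, 0], [0, 0, 0], 0]]'

```text
t: 6.35
eef_pos: [569.3, -131.3, 73.5]
tcp_rot: [3.141, 0.0, -0.099]
ft_force: [-0.1, 0.1, -3.9]
opening: 0.104
grip_force: 30.0
```

Request:
move_arm --commands '[[[-0.01, -0.15, 0], [0, 0, 0], 0], [[-0.01, -0.15, 0], [0, 0, 0], 0], [[0, 0, 0], [0, 0, 0], 0], [[0, 0, 0], [0, 0, 0], 0]]'

```text
t: 6.75
eef_pos: [569.1, -133.2, 73.5]
tcp_rot: [-3.14, 0.0, -0.101]
ft_force: [2.4, 9.0, -2.0]
opening: 0.103
grip_force: 30.0
```

Request:
move_arm --commands '[[[-0.01, -0.15, 0], [0, 0, 0], 0], [[0, 0, 0], [0, 0, 0], 0], [[0.01, 0.23, 0], [0, 0, 0], 0], [[0, 0, 0], [0, 0, 0], 0], [[0, 0, 0], [0, 0, 0], 0.25], [[0, 0, 0], [0, 0, 0], 0.25], [[0, 0, 0], [0, 0, 0], 0.25], [[0, 0, 0], [0, 0, 0], 0.25]]'

```text
t: 7.55
eef_pos: [569.2, -133.8, 73.6]
tcp_rot: [3.141, -0.0, -0.1]
ft_force: [0.3, 0.6, 1.2]
opening: 0.247
grip_force: 0.0
```

The stop met a firm end at its expected home position (9 N). I'm releasing, rising, and turning 90° on the way to the bar.

Request:
move_arm --commands '[[[0, 0, 3.5], [0, 0, 0], 0.25], [[0, 0, 4], [0, 0, 0], 0.25], [[-1, 1.5, 2.5], [0, 0, 8], 0.25], [[-1.5, 2, 0], [0, 0, 8], 0.25], [[-1.5, 2, 0], [0, 0, 8], 0.25], [[-1.5, 2, 0], [0, 0, 8], 0.25], [[-1.5, 2, 0], [0, 0, 8], 0.25], [[-1.5, 2, 0], [0, 0, 8], 0.25], [[-1.5, 2, 0], [0, 0, 8], 0.25], [[-1.5, 2, 0], [0, 0, 8], 0.25]]'

```text
t: 8.55
eef_pos: [453.5, 22.1, 173.6]
tcp_rot: [3.141, -0.0, 1.023]
ft_force: [0.3, -0.7, -0.2]
opening: 0.248
grip_force: 0.0
```

Request:
move_arm --commands '[[[-1.5, 2, 0], [0, 0, 8], 0.25], [[-1.6, 2.5, 0], [0, 0, 8], 0.25], [[0, 0, 0], [0, 0, 8], 0.25], [[0, 0, 0], [0, 0, 2], 0.25], [[0, 0, 0], [0, 0, 0], 0.25]]'

```text
t: 9.05
eef_pos: [423.1, 66.6, 173.7]
tcp_rot: [3.141, 0.0, 1.472]
ft_force: [-0.6, 0.9, 0.0]
opening: 0.249
grip_force: 0.0
```

Run:
```python
from h import *
s=state();i=camera_info("wrist");im=read_camera("wrist");np.save("w4.npy",np.array(i["cam_to_world"]))
print(s["eef_pos"],s["tcp_rot"],proj("wrist",(423,66,82)))
cv2.imwrite("pics/top4.png",read_camera("top"));cv2.imwrite("pics/side4.png",read_camera("side"))
cv2.imwrite("pics/w4.png",im)
```

```text
[423.11401148  66.58963749 173.66078071] [3.14096898e+00 5.33204059e-05 1.47203608e+00] [271.54540204 217.5792363 ]
```

View pics/w4.png

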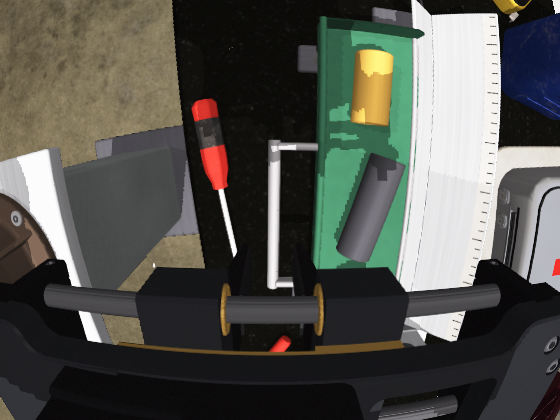

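The wrist view shows the bar from (275,147) to (272,287), within 2 mm of the estimate, with clear space for the fingers on both sides. I'll descend and grip it.

Request:
move_arm --commands '[[[0.15, 0, -3], [0, 0, 0], 0.25], [[0, 0, -3.5], [0, 0, 0], 0.25], [[0, 0, -2.5], [0, 0, 0], 0.25], [[0, 0, -1.8], [0, 0, 0], 0.25], [[0, 0, 0], [0, 0, 0], 0], [[0, 0, 0], [0, 0, 0], 0], [[0, 0, 0], [0, 0, 0], 0], [[0, 0, 0], [0, 0, 0], 0], [[0, 0, 0], [0, 0, 0], 0], [[0, 0, 0], [0, 0, 0], 0]]'

```text
t: 10.2
eef_pos: [424.4, 66.5, 65.9]
tcp_rot: [3.141, 0.0, 1.471]
ft_force: [-3.8, -1.3, 4.7]
opening: 0.097
grip_force: 30.0
```

Request:
move_arm --commands '[[[0.15, -0.01, 0.63], [0, 0, 0], 0], [[0.16, -0.02, 0.63], [0, 0, 0], 0], [[0.2, -0.02, 0.62], [0, 0, 0], 0], [[0.22, -0.02, 0.61], [0, 0, 0], 0], [[0.26, -0.03, 0.6], [0, 0, 0], 0], [[0.29, -0.03, 0.58], [0, 0, 0], 0], [[0.32, -0.03, 0.57], [0, 0, 0], 0], [[0.34, -0.03, 0.55], [0, 0, 0], 0], [[0, 0, 0], [0, 0, 0], 0]]'

```text
t: 11.1
eef_pos: [443.0, 64.5, 114.3]
tcp_rot: [-3.139, 0.0, 1.471]
ft_force: [-9.5, -2.9, 3.5]
opening: 0.094
grip_force: 30.0
```

Request:
move_arm --commands '[[[0.38, -0.04, 0.53], [0, 0, 0], 0], [[0.4, -0.04, 0.52], [0, 0, 0], 0], [[0.43, -0.04, 0.49], [0, 0, 0], 0], [[0.44, -0.05, 0.47], [0, 0, 0], 0], [[0.48, -0.05, 0.45], [0, 0, 0], 0], [[0.49, -0.05, 0.43], [0, 0, 0], 0], [[0.52, -0.05, 0.4], [0, 0, 0], 0], [[0.53, -0.05, 0.37], [0, 0, 0], 0], [[0, 0, 0], [0, 0, 0], 0]]'

```text
t: 12.0
eef_pos: [479.1, 60.6, 152.0]
tcp_rot: [-3.139, 0.001, 1.472]
ft_force: [-19.3, -5.6, 25.7]
opening: 0.095
grip_force: 30.0
```

Request:
move_arm --commands '[[[0.55, -0.05, 0.34], [0, 0, 0], 0], [[0.56, -0.06, 0.32], [0, 0, 0], 0], [[0.58, -0.06, 0.29], [0, 0, 0], 0], [[0.59, -0.06, 0.26], [0, 0, 0], 0], [[0, 0, 0], [0, 0, 0], 0], [[0, 0, 0], [0, 0, 0], 0], [[0, 0, 0], [0, 0, 0], 0], [[0, 0, 0], [0, 0, 0], 0], [[0, 0, 0], [0, 0, 0], 0]]'

```text
t: 12.9
eef_pos: [503.6, 57.9, 164.2]
tcp_rot: [3.14, 0.001, 1.472]
ft_force: [-9.3, -7.5, 16.4]
opening: 0.098
grip_force: 30.0
```

Run:
```python
from h import *
print(state()["eef_pos"])
t=read_camera("top");s=read_camera("side")
c=lambda i,x,y,w,h,W,H:cv2.resize(i[y:y+h,x:x+w],(W,H),interpolation=cv2.INTER_CUBIC)
cv2.imwrite("pics/c5.png",np.vstack([c(t,160,170,200,100,800,400)[:, :],np.hstack([c(s,200,130,130,65,400,200),c(s,200,195,130,65,400,200)])]))
cv2.imwrite("pics/s5.png",s);cv2.imwrite("pics/t5.png",t)
```

```text
[503.58712979  57.92105621 164.15504625]
```

View pics/c5.png

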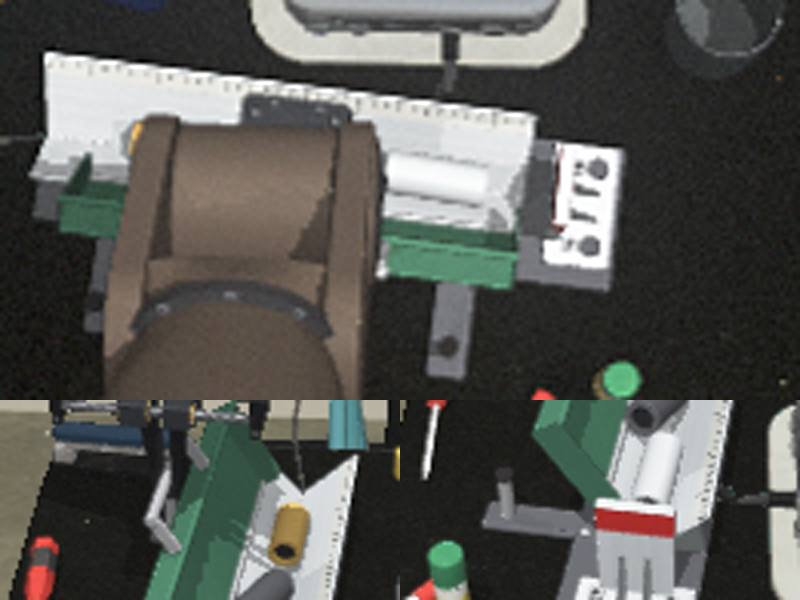

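All three sleeves are in the trough and the stop is seated. I'm letting the tray down along the same arc.

Request:
move_arm --commands '[[[-0.59, 0.06, -0.26], [0, 0, 0], 0], [[-0.58, 0.06, -0.29], [0, 0, 0], 0], [[-0.56, 0.06, -0.32], [0, 0, 0], 0], [[-0.55, 0.05, -0.34], [0, 0, 0], 0], [[-0.53, 0.05, -0.37], [0, 0, 0], 0], [[-0.52, 0.05, -0.4], [0, 0, 0], 0], [[-0.49, 0.05, -0.43], [0, 0, 0], 0], [[-0.48, 0.05, -0.45], [0, 0, 0], 0], [[-0.44, 0.05, -0.47], [0, 0, 0], 0], [[-0.43, 0.04, -0.49], [0, 0, 0], 0]]'

```text
t: 14.0
eef_pos: [452.4, 63.6, 124.9]
tcp_rot: [3.139, 0.0, 1.472]
ft_force: [-2.5, -3.8, 3.2]
opening: 0.094
grip_force: 30.0
```

Request:
move_arm --commands '[[[-0.4, 0.04, -0.52], [0, 0, 0], 0], [[-0.38, 0.04, -0.53], [0, 0, 0], 0], [[-0.34, 0.03, -0.55], [0, 0, 0], 0], [[-0.32, 0.03, -0.57], [0, 0, 0], 0], [[-0.29, 0.03, -0.58], [0, 0, 0], 0], [[-0.26, 0.03, -0.6], [0, 0, 0], 0], [[-0.22, 0.02, -0.61], [0, 0, 0], 0], [[-0.2, 0.02, -0.62], [0, 0, 0], 0], [[-0.16, 0.02, -0.63], [0, 0, 0], 0], [[-0.15, 0.01, -0.6], [0, 0, 0], 0]]'

```text
t: 15.0
eef_pos: [424.8, 66.7, 65.2]
tcp_rot: [3.141, -0.0, 1.471]
ft_force: [2.1, 3.0, 0.4]
opening: 0.092
grip_force: 30.0
```

Request:
move_arm --commands '[[[0, 0, 0], [0, 0, 0], 0], [[0, 0, 0], [0, 0, 0], 0.25], [[0, 0, 0], [0, 0, 0], 0.25], [[0, 0, 0], [0, 0, 0], 0.25], [[0, 0, 0], [0, 0, 0], 0.25], [[0, 0, 3.5], [0, 0, 0], 0.25], [[0, 0, 4], [0, 0, 0], 0.25], [[0, 0, 4], [0, 0, 0], 0.25]]'

```text
t: 15.8
eef_pos: [424.1, 66.4, 182.1]
tcp_rot: [-3.141, 0.0, 1.471]
ft_force: [0.3, -0.2, -0.6]
opening: 0.249
grip_force: 0.0
```

Run:
```python
from h import *
im=cv2.imread("pics/top0.png");hsv=cv2.cvtColor(im,40)
m=cv2.inRange(hsv,(108,90,40),(125,255,255));n,l,st,c=cv2.connectedComponentsWithStats(m)
for k in range(1,n):
    if st[k,4]>300:
        x,y,w,h,_=st[k];print(st[k],[at("top",p,z)[:2] for z in(0,150) for p in((x,y+h),(x+w,y+h))])
t=read_camera("top")
print(state()["t"]);cv2.imwrite("pics/t6.png",t);cv2.imwrite("pics/s6.png",read_camera("side"))
hs=cv2.cvtColor(t,40)
m=cv2.inRange(hs,(12,90,90),(30,255,255))[185:235,165:300];ys,xs=np.where(m);print("brass",len(xs),xs.min()+165,xs.max()+165,ys.min()+185,ys.max()+185)
c=lambda i,x,y,w,h,W,H:cv2.resize(i[y:y+h,x:x+w],(W,H),interpolation=cv2.INTER_CUBIC)
s=cv2.imread("pics/s6.png")
cv2.imwrite("pics/c6.png",np.hstack([c(t,165,175,160,110,480,600)[:,:],c(s,220,130,110,150,320,600)]))
```

```text
[ 164  115   47   58 1944] [array([713.2, 289.9]), array([716.3, 143.4]), array([676.8, 256.7]), array([679.6, 125.3])]
15.85
brass 212 193 213 201 212
```

View pics/c6.png

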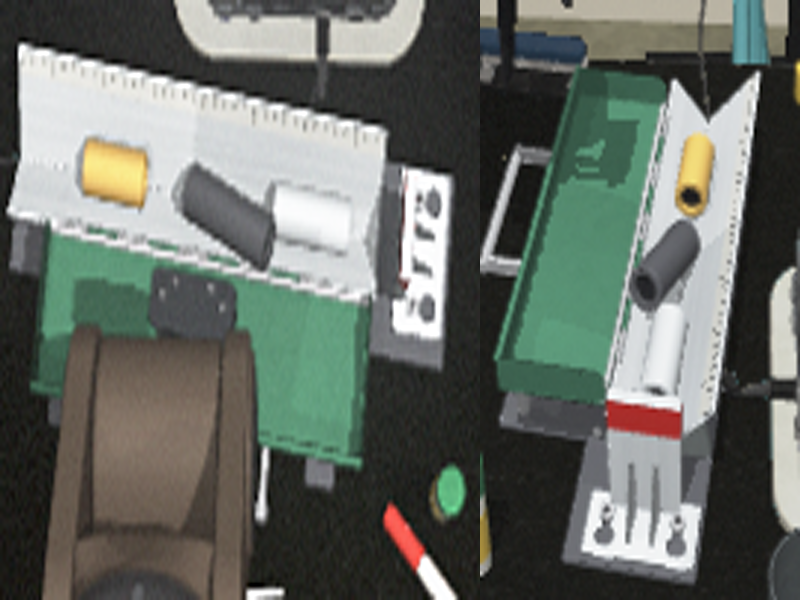

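The tray is down. Brass lies at raw px ~(203,207) and aluminium at ~(269,214), both in the fold. Black, ~(228,210)-(250,219), leans on the aluminium's left end. I'll locate black's raised end, then nudge it left to free it.

Run:
```python
from h import *
O=np.array([587.5,42.2]);ex=np.array([.995,-.0998]);ey=np.array([.0998,.995])
tf=lambda p:np.round([(p[:2]-O)@ex,(p[:2]-O)@ey,p[2]],1)
def tri(a,b):
    o1,d1=ray("top",a);o2,d2=ray("side",b);d1/=np.linalg.norm(d1);d2/=np.linalg.norm(d2)
    s=np.linalg.lstsq(np.c_[d1,-d2],o2-o1,rcond=None)[0];p,q=o1+s[0]*d1,o2+s[1]*d2;return (p+q)/2,np.linalg.norm(p-q)
p,e=tri((165+263/3,175+243/5.45),(220+168*.34375,130+290/4));print("black right end",tf(p),p,e)
for n,px,z in(("black left c",(165+190/3,175+190/5.45),50),("alum left",(165+270/3,175+208/5.45),55),("alum right",(165+350/3,175+222/5.45),55),("brass l",(165+82/3,175+170/5.45),55),("brass r",(165+148/3,175+172/5.45),55),("stop face",(165+405/3,175+170/5.45),96)):print(n,tf(at("top",px,z)))
```

```text
black right end [-19.2 -36.2  61. ] [564.73532758   8.10907952  61.03057231] 3.8108582268035383
black left c [ 0.9 39.4 50. ]
alum left [ -0.3 -41.   55. ]
alum right [   1.5 -120.5   55. ]
brass l [ -1.7 146.6  55. ]
brass r [ 5.  81.5 55. ]
stop face [  29.3 -169.4   96. ]
```

Request:
move_arm --commands '[[[2, -1, 0], [0, 0, -8.4], 0], [[2, -1, 0], [0, 0, -8.4], 0], [[2, -1, 0], [0, 0, -8.4], 0], [[2, -1, 0], [0, 0, -8.4], 0], [[2, -1, 0], [0, 0, -8.4], 0], [[1, -1, 0], [0, 0, -8.4], 0], [[1, -1, 0], [0, 0, -8.4], 0], [[1, -1, 0], [0, 0, -8.4], 0], [[0, 0, 0], [0, 0, -8.4], 0], [[0, 0, 0], [0, 0, -8.4], 0]]'

```text
t: 16.9
eef_pos: [554.4, -13.8, 179.9]
tcp_rot: [-3.142, 0.001, -0.001]
ft_force: [-0.4, 0.2, 0.5]
opening: 0.003
grip_force: 0.0
```

Request:
move_arm --commands '[[[0.1, -1.2, -3], [0, 0, -5.7], 0], [[0, 0, -4], [0, 0, 0], 0], [[0, 0, -3], [0, 0, 0], 0], [[0, 0, -1.2], [0, 0, 0], 0], [[0, 0, 0], [0, 0, 0], 0], [[0.1, 1, 0], [0, 0, 0], 0], [[0.1, 0.8, 0], [0, 0, 0], 0], [[0.1, 0.6, 0], [0, 0, 0], 0], [[0.05, 0.6, 0], [0, 0, 0], 0], [[0, 0, 0], [0, 0, 0], 0]]'

```text
t: 17.9
eef_pos: [559.3, 5.4, 69.3]
tcp_rot: [-3.142, -0.001, -0.093]
ft_force: [-0.7, -0.2, -0.3]
opening: 0.003
grip_force: 0.0
```

Run:
```python
from h import *
t=read_camera("top");s=read_camera("side");w=read_camera("wrist")
c=lambda i,x,y,w,h,W,H:cv2.resize(i[y:y+h,x:x+w],(W,H),interpolation=cv2.INTER_CUBIC)
cv2.imwrite("pics/c7.png",np.hstack([c(s,230,130,100,130,400,520),c(w,0,0,560,420,400,520)]))
```

```text
(no output)
```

View pics/c7.png

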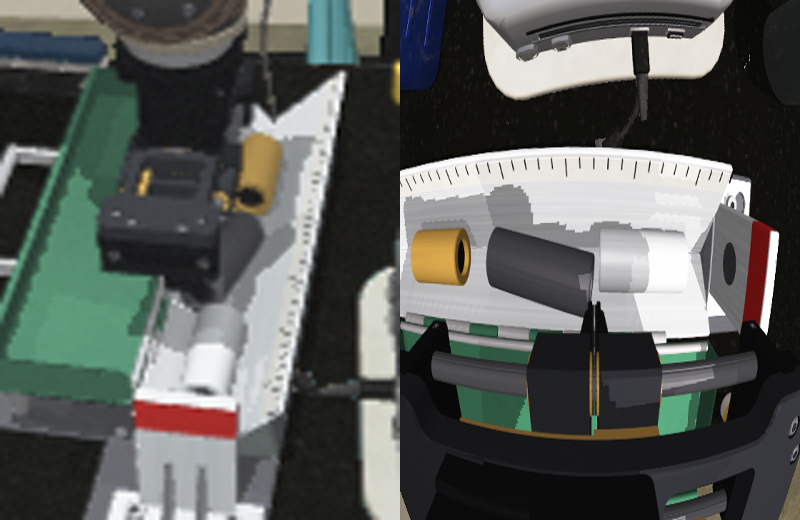

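The wrist half shows the fingertip just right of black's raised end, in front of the aluminium. I'll keep sweeping left.

Request:
move_arm --commands '[[[0.05, 0.5, -0.15], [0, 0, 0], 0], [[0.05, 0.5, 0], [0, 0, 0], 0], [[0.05, 0.5, 0], [0, 0, 0], 0], [[0.05, 0.5, 0], [0, 0, 0], 0], [[0.05, 0.5, 0], [0, 0, 0], 0], [[0.03, 0.3, 0], [0, 0, 0], 0], [[0, 0, 0], [0, 0, 0], 0], [[0, 0, 0], [0, 0, 0], 0]]'

```text
t: 18.85
eef_pos: [561.9, 32.7, 67.3]
tcp_rot: [-3.142, -0.0, -0.094]
ft_force: [-0.2, 0.5, 0.1]
opening: 0.004
grip_force: 0.0
```

```bash
cat >> h.py <<'E'
O=np.array([587.5,42.2]);ex=np.array([.995,-.0998]);ey=np.array([.0998,.995])
def tf(p):p=np.array(p);return np.round([(p[:2]-O)@ex,(p[:2]-O)@ey,p[2]],1)
def wl(x,y,z):return np.r_[O+x*ex+y*ey,z]
def dark(n="wrist"):
    "dark and brass rectangles inside the V, in trough coordinates at z 55"
    i=camera_info(n);im=read_camera(n);q=np.array([proj(n,wl(*p),i) for p in((-25,205,55),(25,205,55),(25,-145,55),(-25,-145,55))])
    roi=np.zeros(im.shape[:2],np.uint8);cv2.fillPoly(roi,[q.astype(np.int32)],255)
    hs=cv2.cvtColor(im,40)
    for nm,m in(("black",cv2.inRange(hs,(0,0,0),(179,255,105))),("brass",cv2.inRange(hs,(12,90,60),(30,255,255)))):
        m&=roi;N,l,st,c=cv2.connectedComponentsWithStats(m)
        for k in range(1,N):
            if st[k,4]>60:
                r=cv2.minAreaRect(np.argwhere(l==k)[:,::-1].astype(np.float32));b=cv2.boxPoints(r)
                print(nm,st[k,4],np.array([tf(at(n,x,55,i))[:2] for x in b]).tolist())
E
python3 - <<'E'
from h import *
print(state()["eef_pos"],tf(state()["eef_pos"]));dark()
E
```

```text
[561.88235504  32.66603373  67.26558623] [-24.5 -12.   67.3]
black 238 [[-14.5, -140.3], [25.3, -141.4], [25.1, -145.2], [-15.1, -144.2]]
black 7858 [[-14.6, 92.7], [21.6, 84.8], [13.2, -19.2], [-20.9, -17.3]]
black 189 [[17.5, 192.5], [17.1, 179.2], [-9.9, 186.2], [-10.3, 200.3]]
black 258 [[-8.5, -128.5], [18.3, -128.9], [17.4, -138.7], [-9.9, -138.4]]
brass 3541 [[21.1, 147.2], [19.1, 77.5], [-11.1, 81.1], [-13.0, 154.6]]
```

Black now lies nearly aligned (y' about -18 to +72), clear of the aluminium. Next I go to the left end and push all three along the fold.

Request:
move_arm --commands '[[[0, -0.3, 3], [0, 0, 0], 0], [[0, 0, 4.5], [0, 0, 0], 0], [[0.9, 3.9, 0.5], [0, 0, 0], 0], [[0.9, 3.9, 0], [0, 0, 0], 0], [[0.9, 3.9, 0], [0, 0, 0], 0], [[0.9, 3.9, 0], [0, 0, 0], 0], [[0.8, 3.9, 0], [0, 0, 0], 0], [[0, 0, 0], [0, 0, 0], 0], [[0, 0, 0], [0, 0, 0], 0]]'

```text
t: 19.8
eef_pos: [605.6, 225.0, 146.9]
tcp_rot: [3.141, 0.001, -0.093]
ft_force: [-0.6, 0.4, -0.0]
opening: 0.004
grip_force: 0.0
```

Run:
```python
from h import *
print(state()["eef_pos"],tf(state()["eef_pos"]));dark();dark("top")
```

```text
[605.58208634 225.02825755 146.87912039] [ -0.3 183.7 146.9]
black 1350 [[19.2, 86.0], [21.6, -8.6], [-12.4, -15.3], [-11.5, 82.9]]
black 85 [[8.5, -121.7], [21.6, -125.1], [18.0, -147.7], [4.4, -144.3]]
black 130 [[13.2, -32.3], [13.4, -43.4], [-7.5, -48.4], [-7.5, -36.9]]
black 104 [[-15.4, -128.8], [5.9, -128.0], [4.3, -144.2], [-17.5, -145.2]]
brass 2587 [[19.9, 148.4], [21.0, 84.4], [-11.5, 81.0], [-11.4, 147.2]]
black 282 [[-25.4, 207.7], [26.6, 210.0], [27.2, 126.5], [-24.7, 124.8]]
black 101 [[-14.8, 78.0], [-3.6, 78.2], [-3.7, -9.5], [-14.8, -9.6]]
brass 167 [[-13.6, 144.1], [17.0, 144.7], [16.7, 84.4], [-13.9, 83.9]]
```

Request:
move_arm --commands '[[[0, 0, -4], [0, 0, 0], 0], [[0, 0, -4], [0, 0, 0], 0], [[0, 0, -2.3], [0, 0, 0], 0], [[0, 0, 0], [0, 0, 0], 0], [[-0.15, -1.5, 0], [0, 0, 0], 0], [[-0.1, -1, 0], [0, 0, 0], 0], [[-0.06, -0.6, 0], [0, 0, 0], 0], [[-0.06, -0.6, 0], [0, 0, 0], 0], [[-0.06, -0.6, 0], [0, 0, 0], 0], [[-0.06, -0.6, 0], [0, 0, 0], 0]]'

```text
t: 20.9
eef_pos: [601.6, 176.0, 45.7]
tcp_rot: [-3.14, -0.003, -0.095]
ft_force: [-0.3, 8.8, 6.0]
opening: 0.002
grip_force: 4.4
```

Request:
move_arm --commands '[[[-0.06, -0.6, 0], [0, 0, 0], 0], [[-0.06, -0.6, 0], [0, 0, 0], 0], [[-0.06, -0.6, 0], [0, 0, 0], 0], [[-0.06, -0.6, 0], [0, 0, 0], 0], [[-0.06, -0.6, 0], [0, 0, 0], 0], [[-0.06, -0.6, 0], [0, 0, 0], 0]]'

```text
t: 21.5
eef_pos: [597.8, 140.4, 45.7]
tcp_rot: [-3.14, -0.002, -0.094]
ft_force: [-1.5, 11.1, 7.5]
opening: 0.004
grip_force: 5.6
```

Run:
```python
from h import *
print(tf(state()["eef_pos"]));dark();dark("side")
```

```text
[ 0.5 98.8 45.7]
black 305 [[24.9, 205.9], [26.5, 196.6], [-2.2, 195.6], [-4.6, 205.2]]
black 1792 [[21.2, 35.5], [19.8, -56.0], [-19.7, -69.2], [-11.8, 31.0]]
black 5428 [[9.5, 200.3], [17.6, 50.7], [-13.6, 46.3], [-25.5, 206.6]]
black 1025 [[3.4, -26.2], [1.9, -80.2], [-19.9, -89.9], [-15.9, -32.5]]
brass 4536 [[-10.7, 92.0], [22.1, 91.9], [20.4, 30.2], [-14.5, 25.8]]
black 392 [[-28.6, 97.9], [-29.0, 223.0], [26.5, 207.8], [23.1, 85.2]]
brass 151 [[-10.7, 34.5], [-10.2, 104.6], [20.6, 97.0], [18.8, 27.7]]
```

Brass (y' 30-92) and black (-60 to 33) are aligned and touching. I'll keep pushing until the stop takes the load.

Request:
move_arm --commands '[[[-0.06, -0.6, 0.1], [0, 0, 0], 0], [[-0.06, -0.6, 0], [0, 0, 0], 0], [[-0.06, -0.6, 0], [0, 0, 0], 0], [[-0.06, -0.6, 0], [0, 0, 0], 0], [[-0.05, -0.5, 0], [0, 0, 0], 0], [[0, 0, 0], [0, 0, 0], 0]]'

```text
t: 22.2
eef_pos: [594.5, 109.8, 45.6]
tcp_rot: [-3.142, -0.0, -0.095]
ft_force: [-0.5, 1.5, 1.7]
opening: 0.008
grip_force: 0.7
```

Request:
move_arm --commands '[[[-0.03, -0.3, 0], [0, 0, 0], 0], [[-0.02, -0.2, 0], [0, 0, 0], 0], [[0, 0, 0], [0, 0, 0], 0]]'

```text
t: 22.5
eef_pos: [594.1, 105.5, 45.6]
tcp_rot: [-3.141, -0.0, -0.095]
ft_force: [0.0, 4.7, 3.5]
opening: 0.004
grip_force: 2.4
```

Request:
move_arm --commands '[[[-0.02, -0.2, 0], [0, 0, 0], 0], [[0, -0.1, 0], [0, 0, 0], 0], [[0, 0, 0], [0, 0, 0], 0], [[0, 0, 0], [0, 0, 0], 0]]'

```text
t: 22.9
eef_pos: [593.9, 103.7, 45.6]
tcp_rot: [-3.14, -0.001, -0.095]
ft_force: [-0.2, 13.6, 5.1]
opening: 0.004
grip_force: 6.9
```

Request:
move_arm --commands '[[[-0.02, -0.15, 0], [0, 0, 0], 0], [[0, -0.15, 0], [0, 0, 0], 0], [[0, 0, 0], [0, 0, 0], 0], [[0, 0, 0], [0, 0, 0], 0]]'

```text
t: 23.3
eef_pos: [593.9, 102.4, 45.7]
tcp_rot: [-3.138, -0.001, -0.095]
ft_force: [0.5, 26.3, 2.7]
opening: 0.001
grip_force: 13.2
```

Request:
move_arm --commands '[[[0.03, 0.3, 0], [0, 0, 0], 0], [[0.1, 1, 0], [0, 0, 0], 0], [[0.2, 2, 1], [0, 0, 0], 0], [[0, 0, 4], [0, 0, 0], 0], [[0, 0, 4], [0, 0, 0], 0], [[0, 2, 3], [0, 0, 0], 0], [[-2, 3, 2], [0, 0, 0], 0], [[-2, 3, 0], [0, 0, 0], 0], [[0, 0, 0], [0, 0, 0], 0]]'

```text
t: 24.2
eef_pos: [555.0, 214.9, 186.0]
tcp_rot: [3.142, -0.0, -0.092]
ft_force: [1.1, -0.9, 0.2]
opening: 0.007
grip_force: 0.0
```

Run:
```python
from h import *
print(state()["eef_pos"])
t=read_camera("top");s=read_camera("side")
dark("top");dark("wrist")
# brightness profiles along the sleeves' crest (x'=0) z=62 in wrist, every 3mm
i=camera_info("wrist");w=read_camera("wrist")
for n,im,inf in(("wrist",w,i),("top",t,None),("side",s,None)):
    hs=cv2.cvtColor(im,40);print(n)
    for x in(0,):
        print(" ".join("%d:%d/%d"%(y,hs[v,u,1],hs[v,u,2]) for y in range(66,-186,-3) for u,v in[np.round(proj(n,wl(x,y,62),inf)).astype(int)] if 0<=u<560 and 0<=v<420))
# tray bar end and stop foot check
h=lambda a:cv2.inRange(cv2.cvtColor(a,40),(0,150,80),(8,255,255))
# moved objects: difference top0 vs now outside work area
b=cv2.imread("pics/top0.png");d=(cv2.absdiff(b,t).max(2)>60).astype(np.uint8);N,l,st,c=cv2.connectedComponentsWithStats(d)
print([st[k].tolist() for k in range(1,N) if st[k,4]>25])
```

```text
[554.98375987 214.94052577 185.98514274]
black 368 [[-25.5, 197.5], [26.6, 199.8], [27.3, 115.0], [-24.9, 113.3]]
black 76 [[-16.0, -6.7], [-6.0, -6.6], [-5.7, -93.5], [-15.6, -93.5]]
brass 207 [[-14.1, 55.6], [16.1, 55.9], [15.8, -5.1], [-14.4, -5.3]]
black 683 [[-13.0, -2.6], [17.5, -3.6], [17.7, -96.3], [-16.2, -96.4]]
brass 1876 [[-12.4, 61.9], [17.8, 61.3], [18.1, -9.7], [-14.2, -10.2]]
wrist
66:3/196 63:169/180 60:168/204 57:74/24 54:168/210 51:125/254 48:122/254 45:119/254 42:118/254 39:115/254 36:114/254 33:120/254 30:119/254 27:117/254 24:115/254 21:113/254 18:110/254 15:116/254 12:114/254 9:112/254 6:112/254 3:111/254 0:109/254 -3:113/254 -6:7/76 -9:12/125 -12:12/127 -15:10/127 -18:12/129 -21:14/125 -24:16/125 -27:14/128 -30:10/128 -33:11/138 -36:15/140 -39:15/136 -42:15/137 -45:15/139 -48:11/140 -51:14/142 -54:13/135 -57:15/138 -60:13/140 -63:15/140 -66:9/138 -69:9/139 -72:15/137 -75:13/138 -78:11/137 -81:15/136 -84:17/138 -87:13/135 -90:13/136 -93:11/134 -96:1/232 -99:0/254 -102:0/254 -105:0/254 -108:0/254 -111:0/254 -114:0/254 -117:0/254 -120:0/254 -123:0/254 -126:0/254 
[... 2132 characters left out ...]
96, 206, 19, 32, 345], [124, 209, 8, 8, 36], [290, 214, 8, 8, 45], [131, 221, 52, 77, 1968], [172, 220, 8, 12, 42], [354, 232, 21, 33, 457], [216, 235, 28, 13, 35], [254, 238, 28, 11, 275], [111, 277, 4, 30, 65], [215, 283, 11, 5, 31], [37, 287, 37, 18, 453], [163, 296, 52, 51, 462], [226, 302, 171, 33, 1553], [504, 309, 45, 11, 228], [108, 334, 13, 6, 36], [208, 335, 123, 66, 3208], [427, 334, 36, 38, 421], [78, 338, 18, 30, 91], [53, 342, 24, 8, 61], [20, 348, 32, 13, 81], [197, 371, 10, 28, 165], [549, 371, 11, 8, 29], [536, 374, 12, 12, 45], [351, 376, 79, 27, 199], [223, 392, 29, 20, 200], [224, 399, 31, 18, 276], [278, 399, 14, 18, 120], [268, 405, 10, 15, 31], [123, 408, 62, 12, 393]]
```

Every check agrees: brass spans y' 55.5 to -5, black -6 to -96, and aluminium from -96 to the stop face at -170. That is 225.5 mm measured against 225 mm of sleeves, so there are no gaps. Handing in.

```bash
python3 -c "
from cell import env
print(env.job_done())"
```

```text
the job is handed in; nothing more can be done
None
```

The job is handed in at about 24 s of the 64 s allowed: the stop is slid fully home, the tray is back down, and the three sleeves measure end to end without gaps against the stop; the judge's verdict was not shown.

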